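# Free the slotted washer under a left-hand nut on a blade-lapping machine

## Robot

A 6-joint arm with a two-finger parallel gripper is mounted at the origin on the work surface. World frame = base frame: x ahead of the robot, y to its left, z up, the work surface at z = 0. Lengths are in m, angles in rad, forces in N, time in s.
With the tool pointing down it reaches from about 0.25 to 0.775 m from the base axis. Payload 4 kg.
Tool frame: the origin (TCP) lies at the very end of the fingers, on their centre line; the grasp point (between the pads) lies bot.grip_point_offset behind it (bot.grip_point_offset is the distance from the TCP to the grasp point, in m); x points along the fingers, y is the direction in which the jaws open and shut, and the axes are right-handed (so a half turn about x gives the same grasp; the last joint's range is limited). The gripper opens to 94 mm and grips with 3 to 60 N. Pads are 16 mm wide; open, the fingers measure 119 mm over their backs; the gripper's body (75 mm by 177 mm) begins 78 mm behind the grasp point.
Start: joints at [-0.103, 0.087, 1.371, -0, 1.684, -0.103], TCP at [0.55, -0, 0.206] pointing down, gripper open.
Joint ranges: [-3.1, 3.1], [-0.76, 2.03], [0.27, 2.55], [-1.08, 4.22], [0.17, 2.65], [-2.57, 2.57]. Speed limits (rad/s): [2.79, 2.79, 3.14, 3.14, 3.14, 3.14].

## Interface

Orientations are given as [roll, pitch, yaw] about the fixed x, y, z axes, in that order (R = Rz(yaw) Ry(pitch) Rx(roll)).
In Python, from workcell import bot gives the robot as it stands. The module is installed in compiled form; this text tells all that it offers.
- The arm moves only by the shell command python3 -m pendant 'ROWS'. ROWS is JSON, a list of rows, each a list of 7 numbers: the turn, a rotation vector about the tool's x, y, z in degrees, then the shift along the tool's x, y, z in cm, then the finger opening in cm, from 0 to 9.4. In form: [[rx, ry, rz, tx, ty, tz, claw], ...]. A call has 1 to 12 rows; each row shifts and turns the commanded pose from where the row before left it, along the tool's axes as they then stand; what a row does not reach is not made up. A row lasts 1/8 s, in which the tool goes at most 62.5 mm and 10.7 degrees, less where a joint would pass 70% of its speed; a pose out of reach is approached as far as the arm can. A call is refused whole if a number of a shift passes 6.25 or a number of a turn 10.7, either way. A call with a gripper value outside its range is refused whole. The fingers move at their own pace and stop on an object; the grip force is fixed at half the most. Time passes only in rows, so rows that do not move let the fingers close. It gives the time, the measured TCP pose, the force and the opening at its end, in the units of the state.
- bot.get_state(): the state, without advancing time (a new reading comes with each control period).
- bot.get_image(name): name is "scene" or "side" or "wrist"; returns the picture (480x640x3 uint8, blue, green, red); there is no depth.
- bot.camera_params(name): a dict with "fx", "fy", "cx", "cy" (pixels), "eye" and "attitude" of the camera in the world; the wrist camera has in their place "hand_eye" (4x4, takes a point from camera to tool coordinates, whose origin is the TCP and whose axes are the tool frame's). Camera axes: x right, y down, z forward; pixel columns grow to the right and rows downward; lengths in m; the calibration is good to about 2 mm. A picture is of the moment at which its call begins: read the wrist's pose just before it. camera_params takes no time and is no camera call.
- bot.sign_off(): hands the job in, once; it reports no verdict.
The state is a dict: "time_s": time; "q": joint angles; "joint_velocities": joint speeds; "joint_torque": joint torques, N m; "tool_pos": TCP position; "eef_rot": TCP orientation; "contact_force": force on the tool from outside, world axes, zero at the start; "ft_torque": the same for the moment, N m; "opening": finger opening in m.
Only numpy, scipy, OpenCV 4.12 (cv2) and the standard library are available. Lean on these libraries where they do the work, as an engineer would, in place of code of your own. Each camera call takes 0.05 s, during which the arm holds its last target.

## Task

On the clipper-blade lapping machine, back off the wing nut: it has a left-hand thread, so it loosens clockwise seen from above; turn it until you feel it come up against its end stop, without straining it so hard, either way, that the locked spindle is wrung round. Then draw the slotted washer out sideways by its fin from under the nut, without forcing it against the nut, and set it down (do not drop it) flat in the metal tray. Leave the bottle, the cup and the carton where they are.

Things in the scene. Friction and masses are not known exactly. Their poses are not given: they have to be found in the camera images.
- machine: blade-lapping machine, fixed to the table: white housing 220 x 220 mm, 64 mm high, with a flat dark steel disc of 180 mm diameter on an upright spindle in its middle; the disc's top face is 86 mm above the table. Origin: on the spindle axis, at table height. z up.
- nut_bar (a point): middle of the steel wing nut's grip bar, on the spindle axis. Bar 50 mm long (point's x), 12 mm thick (y), 32 mm tall (16 mm above and below this point); round flange of 34 mm diameter with its underside 55 mm below. 146 mm above the table when screwed fully down; the rigid end stop is 2.7 rad clockwise from there, 6.75 mm higher. The bar's direction does not tell how far off the stop is.
- nut: the whole wing nut, captive. Origin: axis, flange underside. Left-hand coarse thread: clockwise from above it rises 2.5 mm per rad with a light drag, under 0.2 N m, and stays where left. It starts 0 to 1.5 rad up from fully down, so needs 1.2 to 2.7 rad clockwise; backed off means risen 6.1 mm or more from fully down. At stop or seat (both rigid) the torque climbs at once.
- spindle (a joint): turn (rad) of the spindle with its disc, 0 at the start, plus is clockwise from above. It is locked and stays still unless the nut is strained against its stop or seat with more than about 0.55 N m; then the lock slips. It must never be turned more than 0.2 rad either way.
- washer: loose slotted aluminium washer flat on the disc, 220 g. Origin: underside, on the axis at the start. 54 mm wide (y), x from -24 to 24 mm, 5 mm thick, neck and fin on to x = -75. Slot 16 mm wide (stud: 12) open to +x. A rim, top 10.5 mm up, boxes in the nut's flange, so it leaves only when the nut is backed off, sliding flat to its own -x; after 45 mm it is clear and may be lifted.
- fin (a point): grip point on the washer's upright fin (axes as the washer's): 10 mm thick (y), 36 mm long (x from -75 to -39 mm in the washer's frame), top 41 mm above the washer's underside. This point: middle of its length (washer x = -57 mm), 29 mm above the washer's underside.
- tray: shallow open aluminium tray, fixed, 150 (x) x 200 (y) mm, 22 mm high, walls and floor 3 mm (floor's top 3 mm above the table). Origin: middle of the underside.
- oil: white plastic bottle, 48 mm diameter, 110 mm tall, loose bystander. Origin: middle of the underside.
- cup: open steel cup, 72 mm diameter, 85 mm tall, loose bystander. Origin: middle of the underside.
- blades: small plain carton 70 x 50 x 35 mm, loose bystander. Origin: middle of the underside.
There are look-alikes about, which are no part of the job. What is shaped like the washer but pink or purple is not meant.

How it is judged:
By the outcome, as a careful person would: the job done as asked, in the order asked, and still so for the second after the job is handed in, with the robot touching nothing.
It also fails if it takes over 72 s, if anything falls off the work surface, if the arm or the gripper's body presses on something with over 40 N, if the wrist force passes 120 N, or if a joint passes its speed limit or range.

## Working session

There is one attempt and no reset: what is moved stays moved. The work goes in short steps, Python scripts to look and compute and a shell command to move; the robot and the scene stay as the last step left them, time stands still between calls to the robot, and variables do not carry over. Pictures are saved under pics/ and viewed, and the job is handed in when it is done.

```bash
mkdir -p pics; python3 - <<'E'
from workcell import bot
import cv2
s=bot.get_state();print(s, bot.grip_point_offset)
for n in ("scene","side","wrist"):
    print(n,bot.camera_params(n))
    cv2.imwrite(f"pics/{n}0.png",bot.get_image(n))
E
```

```text
{'time_s': 0.0, 'q': array([-1.03106320e-01,  8.79471121e-02,  1.37224805e+00, -1.03524127e-05,
        1.68359133e+00, -1.03093797e-01]), 'joint_velocities': array([-0.00032146, -0.00073553, -0.00041448, -0.0013033 , -0.00285119,
        0.00143222]), 'joint_torque': array([ 1.28542815e-03, -3.40182602e+01, -3.02423716e+01,  7.18220207e-02,
        3.29729996e-02, -1.13141955e-04]), 'tool_pos': array([5.49451791e-01, 4.50037717e-05, 2.04311637e-01]), 'eef_rot': array([-1.66920014,  1.56860246,  3.04317517]), 'contact_force': array([-0.25927939,  0.1358508 , -0.05354371]), 'ft_torque': array([0.02400905, 0.00943642, 0.00050746]), 'opening': 0.09379794940239061} 0.0188
scene {'fx': 460.0470572087744, 'fy': 460.0470572087744, 'cx': 318.5296283403914, 'cy': 235.03186750369076, 'eye': array([ 1.0687759 , -0.04293261,  0.92826613]), 'attitude': array([-2.57736922, -0.01392381,  1.43431103])}
side {'fx': 553.075993047504, 'fy': 553.075993047504, 'cx': 316.4637310654603, 'cy': 240.8833520886249, 'eye': array([0.41893904, 0.8645138 , 1.11258823]), 'attitude': array([-2.43250995, -0.01225889, -2.99317012])}
wrist {'fx': 403.51435091652235, 'fy': 403.51435091652235, 'cx': 316.46141119680397, 'cy': 229.27950291699904, 'hand_eye': array([[-3.43207550e-04, -2.36013781e-01,  9.71749648e-01,
        -1.78706674e-01],
       [ 9.99999930e-01,  6.31144042e-05,  3.68514046e-04,
         1.85986453e-04],
       [-1.48305793e-04,  9.71749706e-01,  2.36013742e-01,
        -6.86291736e-02],
       [ 0.00000000e+00,  0.00000000e+00,  0.00000000e+00,
         1.00000000e+00]])}
```

View pics/scene0.png

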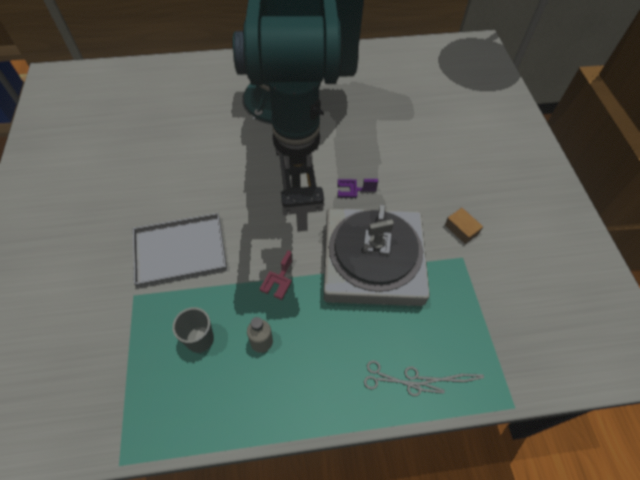

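View pics/side0.png

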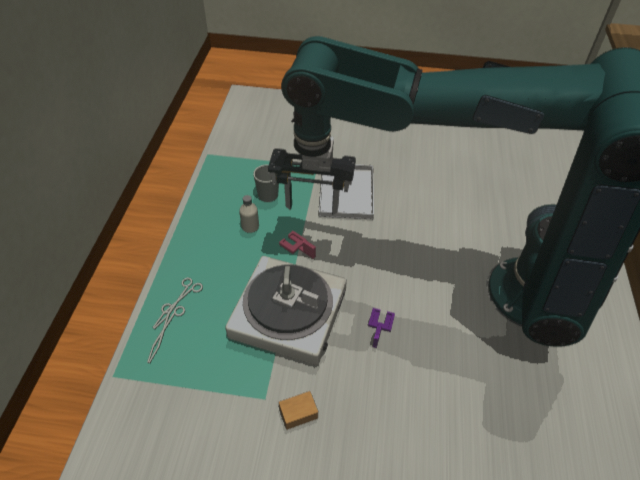

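View pics/wrist0.png

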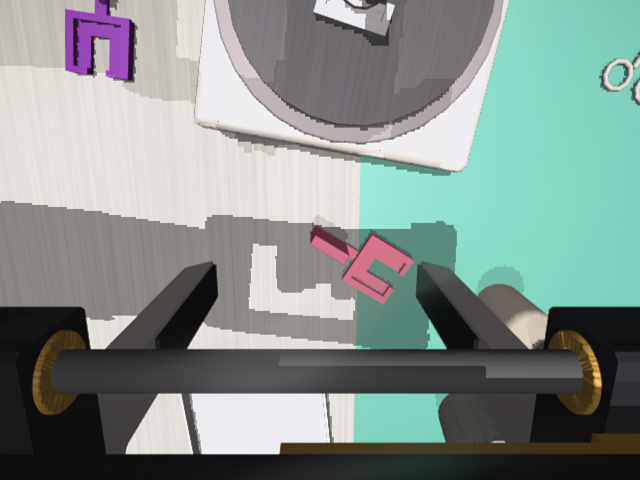

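```bash
cat > h.py <<'E'
import numpy as np, cv2
from scipy.spatial.transform import Rotation as R
from workcell import bot
def cam(n, st=None):
    c=bot.camera_params(n)
    if n=="wrist":
        st=st or bot.get_state()
        T=np.eye(4);T[:3,:3]=R.from_euler('xyz',st['eef_rot']).as_matrix();T[:3,3]=st['tool_pos']
        M=T@c['hand_eye'];return c,M[:3,:3],M[:3,3]
    return c,R.from_euler('xyz',c['attitude']).as_matrix(),np.array(c['eye'])
def ray(n,uv,z,st=None):
    c,A,e=cam(n,st)
    d=A@np.array([(uv[0]-c['cx'])/c['fx'],(uv[1]-c['cy'])/c['fy'],1])
    return e+d*(z-e[2])/d[2]
def proj(n,p,st=None):
    c,A,e=cam(n,st);q=A.T@(np.asarray(p,float)-e)
    return np.array([q[0]/q[2]*c['fx']+c['cx'],q[1]/q[2]*c['fy']+c['cy']])
def crop(src,dst,x0,y0,x1,y1,k):
    im=cv2.imread(src) if isinstance(src,str) else src
    cv2.imwrite(dst,cv2.resize(im[y0:y1,x0:x1],None,fx=k,fy=k,interpolation=cv2.INTER_CUBIC))
E
python3 - <<'E'
from h import *
crop("pics/scene0.png","pics/sc1.png",310,190,440,310,6)
crop("pics/side0.png","pics/sd1.png",220,250,350,360,6)
# housing/disc checks
for uv in [(376,250)]: print(ray("scene",uv,0.086))
print(ray("side",(288,298),0.086))
for uv in [(135,241),(219,217),(226,271),(137,283)]: print('tray',ray("scene",uv,0.022))
for uv in [(321,167),(372,168),(373,215),(321,213)]: print('tray',ray("side",uv,0.022))
E
```

```text
[0.59515435 0.15737655 0.086     ]
[0.57486541 0.16873682 0.086     ]
tray [ 0.4646213  -0.37288679  0.022     ]
tray [ 0.42169009 -0.18066298  0.022     ]
tray [ 0.5695361  -0.16848851  0.022     ]
tray [ 0.57424675 -0.36065097  0.022     ]
tray [ 0.57319339 -0.34759041  0.022     ]
tray [ 0.4248083  -0.36743895  0.022     ]
tray [ 0.40637023 -0.17862771  0.022     ]
tray [ 0.54667821 -0.16354113  0.022     ]
```

View pics/sc1.png

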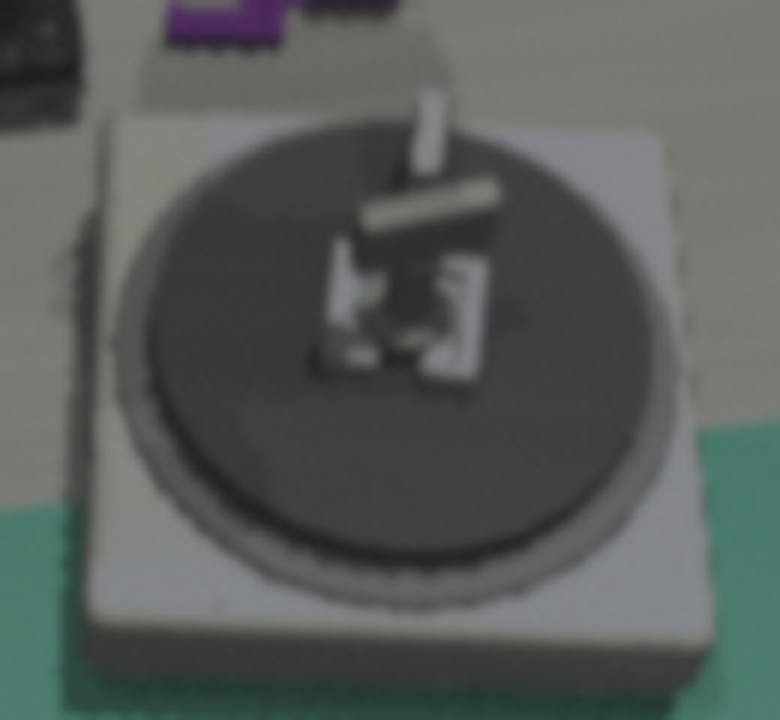

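View pics/sd1.png

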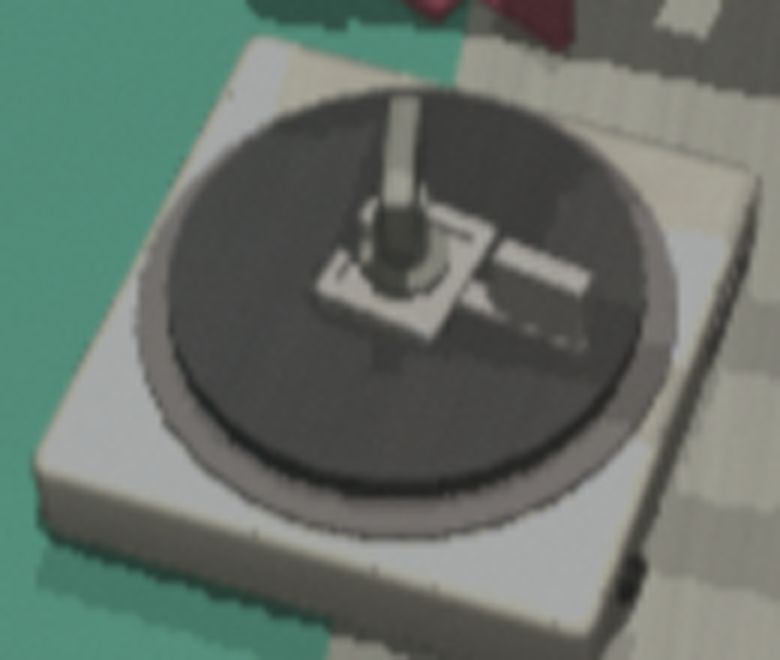

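```bash
python3 - <<'E'
from h import *
S=lambda u,v,z:ray("scene",(310+u/6,190+v/6),z)
D=lambda u,v,z:ray("side",(220+u/6,250+v/6),z)
for z in (.162,.164,.166):
  a=S(361,218,z);b=S(500,189,z);print('bar sc',z,a,b,(a+b)/2,np.linalg.norm(a-b),np.degrees(np.arctan2(*(b-a)[1::-1])))
  a=D(404,97,z);b=D(399,187,z);print('bar sd',(a+b)/2,np.linalg.norm(a-b),np.degrees(np.arctan2(*(b-a)[1::-1])))
a=D(500,250,.127);b=D(588,284,.127);print('fin sd',a,b,np.linalg.norm(a-b),np.degrees(np.arctan2(*(b-a)[1::-1])))
a=S(433,93,.127);b=S(427,165,.127);print('fin sc',a,b,np.linalg.norm(a-b))
# disc edges
for f,n,pts in((S,'sc',[(150,340),(652,340),(400,122),(410,555)]),(D,'sd',[(168,290),(645,280),(400,90),(400,485)])):
  P=[f(u,v,.086) for u,v in pts];print(n,P)
# housing top corners
for f,pts in((S,[(110,115),(670,130),(712,640),(88,620)]),(D,[(260,40),(755,180),(590,630),(38,470)])):
  P=np.array([f(u,v,.064) for u,v in pts]);print(P,P.mean(0))
E
```

```text
bar sc 0.162 [0.58251881 0.13881873 0.162     ] [0.57699173 0.18747955 0.162     ] [0.57975527 0.16314914 0.162     ] 0.0489737112127394 96.48008965873534
bar sd [0.57713215 0.15799604 0.162     ] 0.04051023512318224 97.95884030322493
bar sc 0.164 [0.58378797 0.13834435 0.164     ] [0.57827532 0.18687816 0.164     ] [0.58103164 0.16261125 0.164     ] 0.04884588692515223 96.48008965873551
bar sd [0.57679932 0.15948253 0.164     ] 0.04042500319234087 97.95884030322497
bar sc 0.166 [0.58505713 0.13786996 0.166     ] [0.57955891 0.18627677 0.166     ] [0.58230802 0.16207337 0.166     ] 0.0487180626375651 96.48008965873541
bar sd [0.57646649 0.16096901 0.166     ] 0.04033977126149927 97.95884030322487
fin sd [0.53872385 0.17490533 0.127     ] [0.50501571 0.18469458 0.127     ] 0.03510083056094434 163.8060690994149
fin sc [0.51076253 0.18332709 0.127     ] [0.54125026 0.17465176 0.127     ] 0.03169799930500722
sc [array([0.57583536, 0.07208635, 0.086     ]), array([0.59873842, 0.24981437, 0.086     ]), array([0.49379976, 0.17979909, 0.086     ]), array([0.67119993, 0.14655279, 0.086     ])]
sd [array([0.6632056 , 0.18362971, 0.086     ]), array([0.48773059, 0.15127134, 0.086     ]), array([0.59499154, 0.07666537, 0.086     ]), array([0.5622651 , 0.25303099, 0.086     ])]
[[0.4614378  0.07545131 0.064     ]
 [0.49561292 0.28803265 0.064     ]
 [0.70600382 0.24775562 0.064     ]
 [0.67083293 0.03662289 0.064     ]] [0.58347187 0.16196562 0.064     ]
[[0.65953226 0.04337197 0.064     ]
 [0.45293632 0.08201313 0.064     ]
 [0.48815447 0.28783406 0.064     ]
 [0.69721817 0.25423369 0.064     ]] [0.57446031 0.16686321 0.064     ]
```

The target washer is the light-metal one under the nut, with its head at scene ≈(378,243) and its fin at ≈(381,212). The purple one at (358,187) and the pink-red one at (278,280) are look-alikes lying on the table. I'll move near it and take a closer wrist view.

```bash
python3 -m pendant '[[0,0,0,0,1.0,-2.8,9.4],[0,0,0,0,1.0,-2.8,9.4],[0,0,0,0,1.0,-2.8,9.4],[0,0,0,0,0,0,9.4],[0,0,0,0,0,0,9.4]]'; python3 - <<'E'
from h import *
st=bot.get_state(); im=bot.get_image("wrist"); cv2.imwrite("pics/w1.png",im)
print(st['tool_pos'],st['eef_rot'],st['q'])
print(R.from_euler('xyz',st['eef_rot']).as_matrix())
np.save("w1.npy",np.r_[st['tool_pos'],st['eef_rot']])
p=proj("wrist",(.579,.163,.15),st);print(p)
E
```

```text
time_s: 0.78
tool_pos: [0.5797, 0.0835, 0.2051]
eef_rot: [-0.877, 1.57, -2.448]
contact_force: [-0.2, -0.5, -0.2]
opening: 0.0939
[0.57971525 0.08349226 0.20510052] [-0.87694677  1.56968056 -2.44783795] [ 4.66557891e-02  1.67788253e-01  1.28185816e+00 -6.77707637e-04
  1.69283641e+00  4.66684457e-02]
[[-8.57857748e-04  9.99999628e-01 -9.45535216e-05]
 [-7.13452911e-04 -9.51655736e-05 -9.99999741e-01]
 [-9.99999378e-01 -8.57790066e-04  7.13534283e-04]]
[314.77399916 111.08914065]
```

View pics/w1.png

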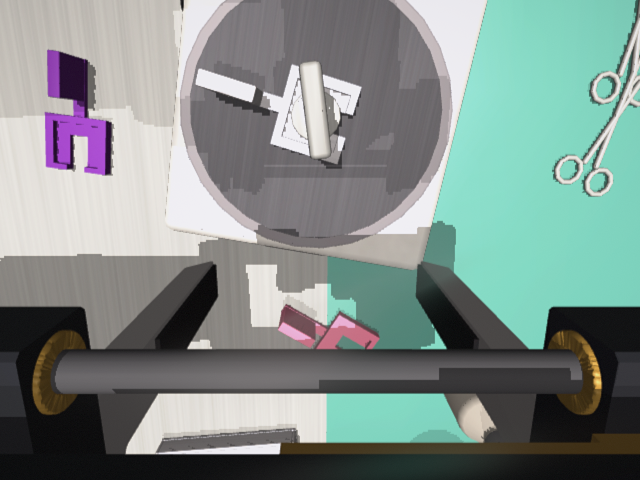

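```bash
python3 - <<'E'
from h import *
crop("pics/w1.png","pics/w1c.png",190,45,370,175,4)
E
```

```text
(no output)
```

View pics/w1c.png

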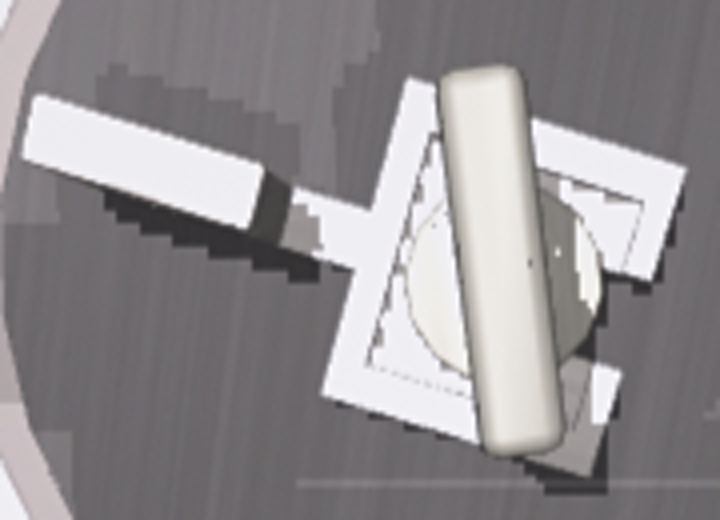

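Confirmed: this is the light aluminium washer boxed around the nut flange, and its fin points left in the crop. The bar's top corners are at crop (440,77), (522,68), (562,445) and (488,455).

```bash
python3 - <<'E'
from h import *
w=np.load("w1.npy");st=dict(tool_pos=w[:3],eef_rot=w[3:])
W=lambda u,v,z:ray("wrist",(190+u/4,45+v/4),z,st)
def rep(c,z):
    P=np.array([W(u,v,z) for u,v in c]);m=P.mean(0)
    d=(P[2]+P[3]-P[0]-P[1])/2; print(z,m[:2],'L',np.linalg.norm(d),'ang',np.degrees(np.arctan2(d[1],d[0])))
for z in (.162,.164,.166):rep([(440,77),(522,68),(562,445),(488,455)],z)
rep([(262,165),(248,228),(23,158),(35,95)],.127)
# washer head outer corners z~.0965
P=np.array([W(u,v,.0965) for u,v in [(410,78),(685,168),(590,475),(322,395)]]);print(P,P.mean(0))
# disc fit (dark disc top)
E
```

```text
0.162 [0.57964331 0.16220554] L 0.04820938643323255 ang -83.10046919404242
0.164 [0.57964707 0.16211575] L 0.04777459340463097 ang -83.10046919404245
0.166 [0.57965083 0.16202595] L 0.04733980037602941 ang -83.1004691940424
0.127 [0.52518604 0.17889949] L 0.03497680405393916 ang 163.40825848615083
[[0.56394123 0.19528817 0.0965    ]
 [0.61013004 0.18107577 0.0965    ]
 [0.59474143 0.12980397 0.0965    ]
 [0.54788785 0.14359686 0.0965    ]] [0.57917514 0.16244119 0.0965    ]
```

```bash
python3 -m pendant '[[0,0,0,0,0,-4.0,5],[0,0,0,0,0,-3.87,5],[-7,0,0,0,0,0,5],[0,0,0,0,0,0,5],[0,0,0,3.0,0,0,5],[0,0,0,0,0,0,5],[0,0,0,0,0,0,5]]'; python3 - <<'E'
from h import *
st=bot.get_state(); im=bot.get_image("wrist"); cv2.imwrite("pics/w2.png",im)
print(st['tool_pos'],st['contact_force'],st['ft_torque'],st['opening'],st['q'])
print(R.from_euler('xyz',st['eef_rot']).as_matrix()[:,1])
print(proj("wrist",(.5795,.1622,.164),st))
cv2.imwrite("pics/sd2.png",bot.get_image("side"))
crop("pics/sd2.png","pics/sd2c.png",220,180,380,330,5)
E
```

```text
time_s: 1.7
tool_pos: [0.5803, 0.162, 0.1763]
eef_rot: [1.48, 1.57, 0.029]
contact_force: [0.1, 0.5, -1.1]
opening: 0.0501
[0.58031953 0.16200634 0.17625091] [ 0.09482121  0.53818527 -1.14677951] [-0.05665949 -0.01930273  0.0182488 ] 0.05012697874389336 [ 1.78223581e-01  2.10625559e-01  1.28877752e+00 -1.13702966e-04
  1.64143400e+00  5.79836100e-02]
[9.92780557e-01 1.19942431e-01 7.60877223e-04]
[314.2456717  271.90678835]
```

View pics/w2.png

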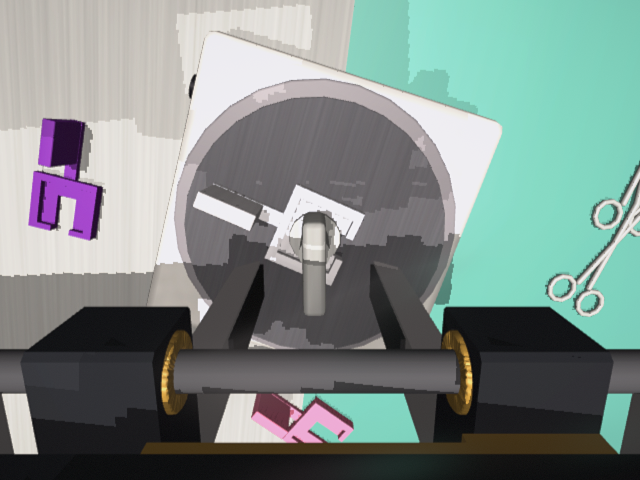

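View pics/sd2c.png

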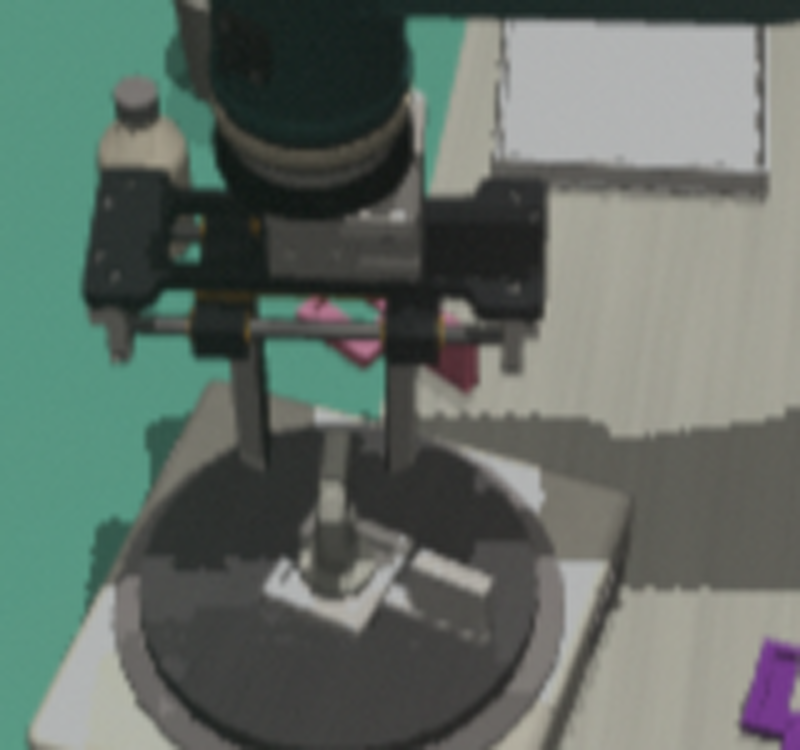

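The bar at (314,265) is centred between the open fingers at (262,375) and aligned with them. Next I descend and grip.

```bash
python3 -m pendant '[[0,0,0,2.2,-0.05,0,5],[0,0,0,2.1,0,0,5],[0,0,0,0,0,0,5],[0,0,0,0,0,0,0.9],[0,0,0,0,0,0,0.9],[0,0,0,0,0,0,0.9],[0,0,0,0,0,0,0.9],[0,0,0,0,0,0,0.9]]'; python3 - <<'E'
from h import *
st=bot.get_state()
print(st['tool_pos'],st['contact_force'],st['ft_torque'],st['opening'],st['q'])
y=R.from_euler('xyz',st['eef_rot']).as_matrix()[:,1];print(np.degrees(np.arctan2(y[1],y[0])))
E
```

```text
time_s: 2.8
tool_pos: [0.5791, 0.1626, 0.1331]
eef_rot: [-1.564, 1.57, -3.012]
contact_force: [-2.9, -0.3, 3.4]
opening: 0.0149
[0.57911687 0.16264209 0.13314353] [-2.89283878 -0.34898851  3.44155256] [-0.09643567  0.55415362 -0.02798564] 0.014903574043862758 [1.79542929e-01 2.25571325e-01 1.35673674e+00 2.58674730e-05
 1.55979812e+00 5.72823851e-02]
7.004996442876302
```

```bash
cat > s.py <<'E'
from h import *
st=bot.get_state()
y=R.from_euler('xyz',st['eef_rot']).as_matrix()[:,1]
print('t',round(st['time_s'],2),'p',st['tool_pos'].round(4),'F',st['contact_force'].round(2),'M',st['ft_torque'].round(3),'op',round(st['opening'],4),'yaw',round(np.degrees(np.arctan2(y[1],y[0])),2),'q6',round(st['q'][5],3))
E
python3 -m pendant '[[0,0,0,0,0,0,0.9],[0,0,0,0,0,0,0.9]]'; python3 s.py
```

```text
time_s: 3.05
tool_pos: [0.5793, 0.1627, 0.1331]
eef_rot: [-1.885, 1.571, 2.949]
contact_force: [-4.4, -0.6, 5.7]
opening: 0.0148
t 3.05 p [0.5793 0.1627 0.1331] F [-4.37 -0.59  5.67] M [-0.119  0.781 -0.056] op 0.0148 yaw 7.0 q6 0.057
```

```bash
python3 - <<'E'
from h import *
crop(bot.get_image("wrist"),"pics/w3.png",220,180,420,330,4)
crop(bot.get_image("side"),"pics/sd3.png",220,180,380,330,5)
E
```

```text
(no output)
```

View pics/w3.png

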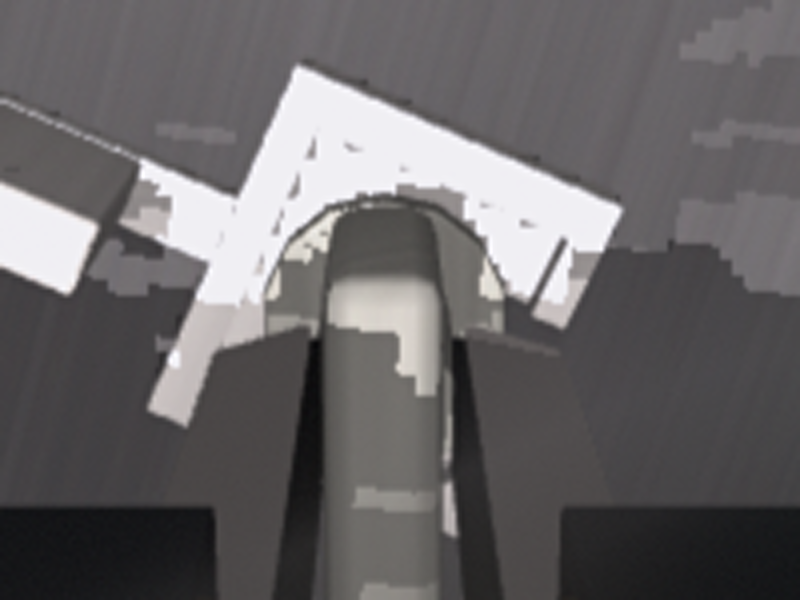

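View pics/sd3.png

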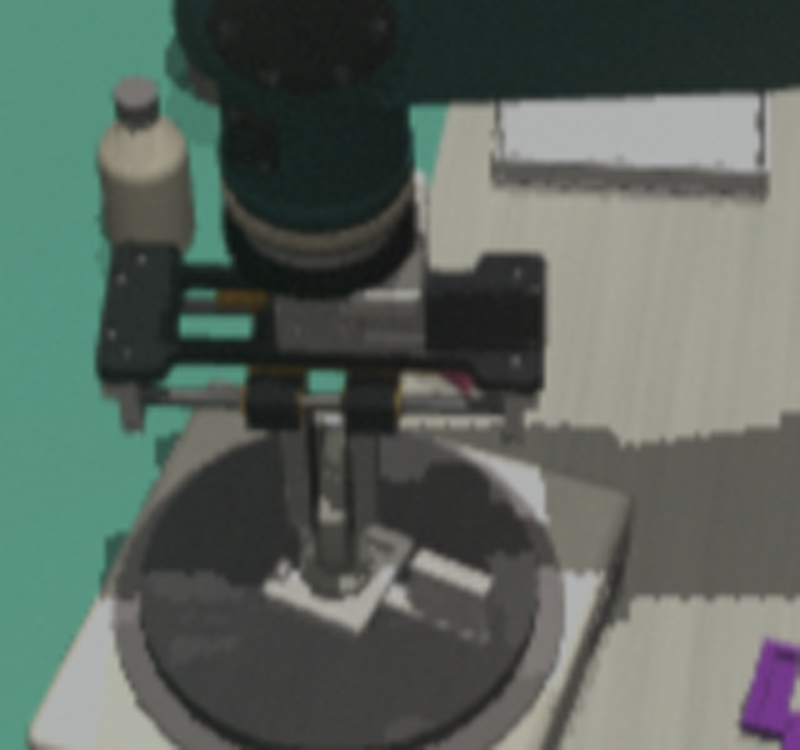

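```bash
python3 -m pendant '[[0,0,0,0,0,0,0],[0,0,0,0,0,0,0],[0,0,0,0,0,0,0]]'; python3 s.py
```

```text
time_s: 3.52
tool_pos: [0.5793, 0.1627, 0.1331]
eef_rot: [-1.837, 1.571, 2.997]
contact_force: [-3.5, -1.4, 5.4]
opening: 0.0151
t 3.52 p [0.5793 0.1627 0.1331] F [-3.51 -1.39  5.44] M [-0.156  0.838  0.054] op 0.0151 yaw 7.0 q6 0.057
```

```bash
python3 -m pendant '[[5,0,0,-0.022,0,0,0],[5,0,0,-0.022,0,0,0],[0,0,0,0,0,0,0],[0,0,0,0,0,0,0]]'; python3 s.py
python3 - <<'E'
from h import *
crop(bot.get_image("wrist"),"pics/w4.png",220,180,420,330,4)
E
```

```text
time_s: 4.03
tool_pos: [0.5794, 0.1626, 0.1334]
eef_rot: [-1.15, 1.571, -2.771]
contact_force: [-3.4, -0.1, 6.0]
opening: 0.015
t 4.03 p [0.5794 0.1626 0.1334] F [-3.37 -0.13  6.03] M [-0.127  0.735  0.15 ] op 0.015 yaw -2.89 q6 0.23
```

View pics/w4.png

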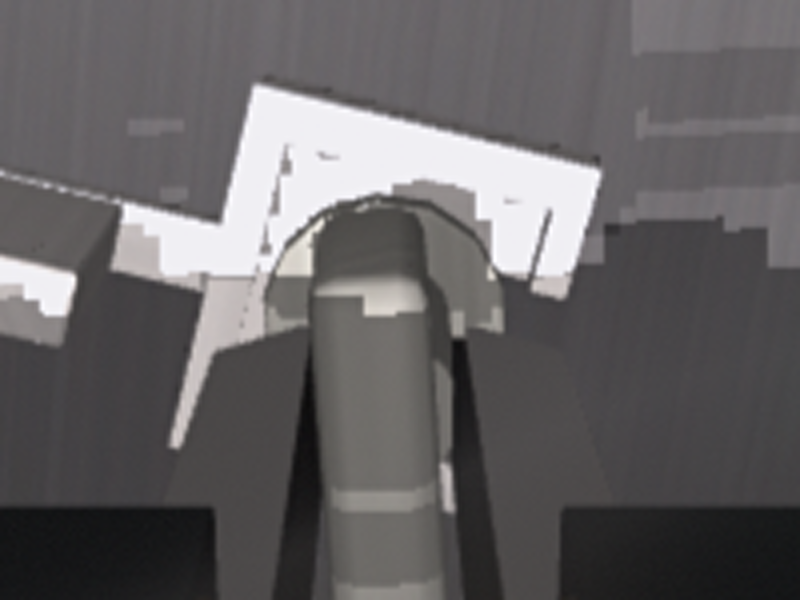

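The grip stopped at 15 mm and the bar lags the jaws, so the fingertips are probably pinching the wider hub below the bar. I'll regrip higher.

```bash
python3 -m pendant '[[0,0,0,0,0,0,2.5],[0,0,0,0,0,0,2.5],[0,0,0,-0.7,0,0,2.5],[0,0,0,0,0,0,2.5],[0,0,0,0,0,0,0],[0,0,0,0,0,0,0],[0,0,0,0,0,0,0],[0,0,0,0,0,0,0],[0,0,0,0,0,0,0]]'; python3 s.py
python3 - <<'E'
from h import *
crop(bot.get_image("wrist"),"pics/w5.png",220,180,420,330,4)
E
```

```text
time_s: 5.2
tool_pos: [0.5792, 0.1627, 0.14]
eef_rot: [-1.476, 1.57, -3.099]
contact_force: [-2.1, 0.3, 2.2]
opening: 0.0117
t 5.2 p [0.5792 0.1627 0.14  ] F [-2.06  0.27  2.2 ] M [-0.037  0.564  0.169] op 0.0117 yaw -2.99 q6 0.232
```

View pics/w5.png

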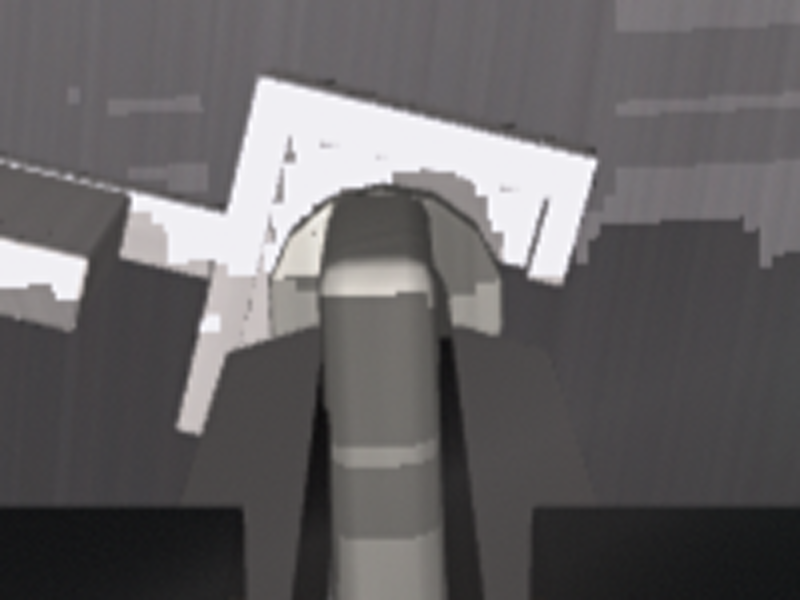

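Now the grip is proper at 11.7 mm. Turning clockwise within the part that is certain to be free.

```bash
python3 -m pendant '[[5,0,0,-0.022,0,0,0],[5,0,0,-0.022,0,0,0],[5,0,0,-0.022,0,0,0],[5,0,0,-0.022,0,0,0]]'; python3 s.py
python3 -m pendant '[[5,0,0,-0.022,0,0,0],[5,0,0,-0.022,0,0,0],[5,0,0,-0.022,0,0,0],[5,0,0,-0.022,0,0,0]]'; python3 s.py
```

```text
time_s: 5.75
tool_pos: [0.5794, 0.1626, 0.1409]
eef_rot: [-0.867, 1.571, -2.842]
contact_force: [-2.4, 0.7, 1.8]
opening: 0.0121
t 5.75 p [0.5794 0.1626 0.1409] F [-2.38  0.72  1.82] M [-0.018  0.455  0.219] op 0.0121 yaw -23.16 q6 0.584
time_s: 6.25
tool_pos: [0.5795, 0.1625, 0.1417]
eef_rot: [0.851, 1.571, -1.473]
contact_force: [-2.5, -0.1, 1.0]
opening: 0.0124
t 6.25 p [0.5795 0.1625 0.1417] F [-2.49 -0.14  1.05] M [-0.029  0.471  0.144] op 0.0124 yaw -43.16 q6 0.933
```

```bash
python3 -m pendant '[[4,0,0,-0.018,0,0,0],[4,0,0,-0.018,0,0,0],[4,0,0,-0.018,0,0,0],[2,0,0,-0.009,0,0,0]]'>/dev/null; python3 s.py
for i in 1; do python3 -m pendant '[[2,0,0,-0.009,0,0,0],[1,0,0,-0.004,0,0,0]]'>/dev/null; python3 s.py; done
python3 -m pendant '[[2,0,0,-0.009,0,0,0],[1,0,0,-0.004,0,0,0]]'>/dev/null; python3 s.py
```

```text
t 6.75 p [0.5796 0.1624 0.1424] F [-1.44 -0.46  2.6 ] M [-0.213  0.467  0.204] op 0.0119 yaw -57.07 q6 1.175
t 7.0 p [0.5796 0.1624 0.1425] F [-1.99 -1.15  1.75] M [-0.206  0.381  0.158] op 0.012 yaw -60.06 q6 1.227
t 7.25 p [0.5796 0.1624 0.1426] F [-2.48 -0.66  1.93] M [-0.332  0.433  0.164] op 0.0118 yaw -63.08 q6 1.28
```

```bash
cat >> s.py <<'E'
import sys
if abs(st['ft_torque'][2])>0.30: print("HIGH"); sys.exit(1)
E
python3 -m pendant '[[2,0,0,-0.009,0,0,0],[1,0,0,-0.004,0,0,0]]'>/dev/null && python3 s.py && python3 -m pendant '[[2,0,0,-0.009,0,0,0],[1,0,0,-0.004,0,0,0]]'>/dev/null && python3 s.py && python3 -m pendant '[[2,0,0,-0.009,0,0,0],[1,0,0,-0.004,0,0,0]]'>/dev/null && python3 s.py && python3 -m pendant '[[2,0,0,-0.009,0,0,0],[1,0,0,-0.004,0,0,0]]'>/dev/null && python3 s.py && python3 -m pendant '[[2,0,0,-0.009,0,0,0],[1,0,0,-0.004,0,0,0]]'>/dev/null && python3 s.py && python3 -m pendant '[[2,0,0,-0.009,0,0,0],[1,0,0,-0.004,0,0,0]]'>/dev/null && python3 s.py
```

```text
t 7.5 p [0.5796 0.1624 0.1427] F [-1.45 -2.06  1.88] M [-0.39   0.41   0.238] op 0.0124 yaw -66.09 q6 1.333
t 7.75 p [0.5796 0.1624 0.1429] F [-2.13 -2.59  1.97] M [-0.535  0.438  0.176] op 0.012 yaw -69.08 q6 1.385
t 8.0 p [0.5796 0.1624 0.143 ] F [-0.93 -3.42  2.2 ] M [-0.606  0.411  0.182] op 0.0122 yaw -72.09 q6 1.437
t 8.25 p [0.5796 0.1624 0.1432] F [-1.6  -2.6   2.56] M [-0.67   0.344  0.181] op 0.012 yaw -75.08 q6 1.49
t 8.5 p [0.5795 0.1624 0.1433] F [-0.86 -3.28  1.46] M [-0.755  0.424  0.222] op 0.012 yaw -78.09 q6 1.542
t 8.75 p [0.5795 0.1624 0.1434] F [-1.44 -3.06  2.4 ] M [-0.889  0.431  0.226] op 0.0123 yaw -81.08 q6 1.595
```

```bash

python3 -m pendant '[[2,0,0,-0.009,0,0,0],[1,0,0,-0.004,0,0,0]]'>/dev/null && python3 s.py && python3 -m pendant '[[2,0,0,-0.009,0,0,0],[1,0,0,-0.004,0,0,0]]'>/dev/null && python3 s.py && python3 -m pendant '[[2,0,0,-0.009,0,0,0],[1,0,0,-0.004,0,0,0]]'>/dev/null && python3 s.py && python3 -m pendant '[[2,0,0,-0.009,0,0,0],[1,0,0,-0.004,0,0,0]]'>/dev/null && python3 s.py && python3 -m pendant '[[2,0,0,-0.009,0,0,0],[1,0,0,-0.004,0,0,0]]'>/dev/null && python3 s.py && python3 -m pendant '[[2,0,0,-0.009,0,0,0],[1,0,0,-0.004,0,0,0]]'>/dev/null && python3 s.py
```

```text
t 9.0 p [0.5795 0.1625 0.1435] F [-1.66 -4.61  1.39] M [-0.886  0.511  0.213] op 0.0122 yaw -84.09 q6 1.647
t 9.25 p [0.5795 0.1625 0.1436] F [-1.49 -4.72  1.83] M [-1.017  0.454  0.37 ] op 0.0126 yaw -87.07 q6 1.699
HIGH
```

```bash
python3 -m pendant '[[0,0,0,0,0,0,0]]'>/dev/null; python3 s.py;python3 -m pendant '[[1,0,0,-0.004,0,0,0]]'>/dev/null; python3 s.py
```

```text
t 9.38 p [0.5795 0.1625 0.1436] F [-0.82 -3.82  1.65] M [-0.988  0.438  0.354] op 0.0121 yaw -87.0 q6 1.698
HIGH
t 9.5 p [0.5795 0.1625 0.1436] F [-1.13 -4.    1.33] M [-0.94   0.434  0.341] op 0.0126 yaw -88.04 q6 1.716
HIGH
```

```bash
python3 - <<'E'
from h import *
crop(bot.get_image("wrist"),"pics/w6.png",220,180,420,330,4)
crop(bot.get_image("scene"),"pics/sc6.png",310,150,440,300,5)
E
```

```text
(no output)
```

View pics/w6.png

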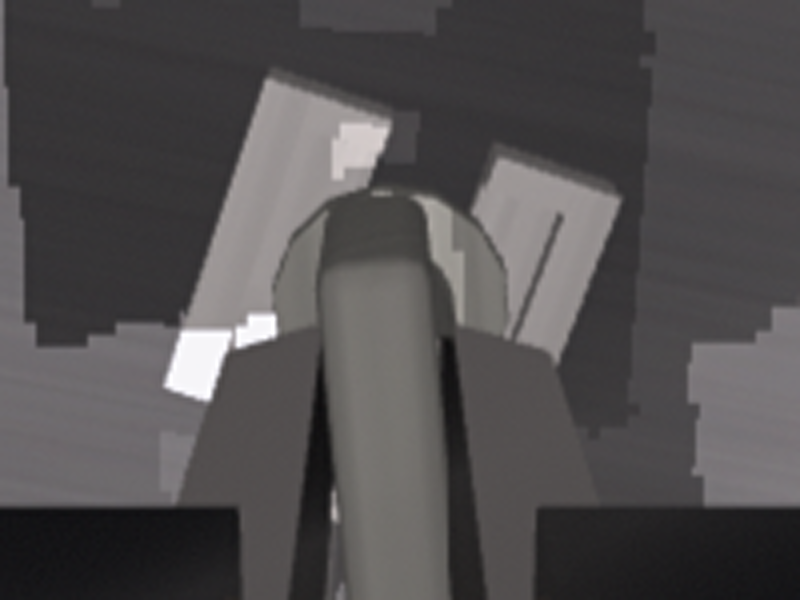

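```bash
python3 -m pendant '[[1,0,0,-0.004,0,0,0],[0,0,0,0,0,0,0]]'>/dev/null; python3 s.py;python3 -m pendant '[[1,0,0,-0.004,0,0,0],[0,0,0,0,0,0,0]]'>/dev/null; python3 s.py
```

```text
t 9.85 p [0.5795 0.1626 0.1436] F [-1.05 -4.28  1.15] M [-0.965  0.37   0.414] op 0.0125 yaw -89.0 q6 1.733
HIGH
t 10.1 p [0.5795 0.1626 0.1436] F [-1.22 -5.4   1.25] M [-0.951  0.385  0.516] op 0.0128 yaw -90.0 q6 1.75
HIGH
```

View pics/sc6.png

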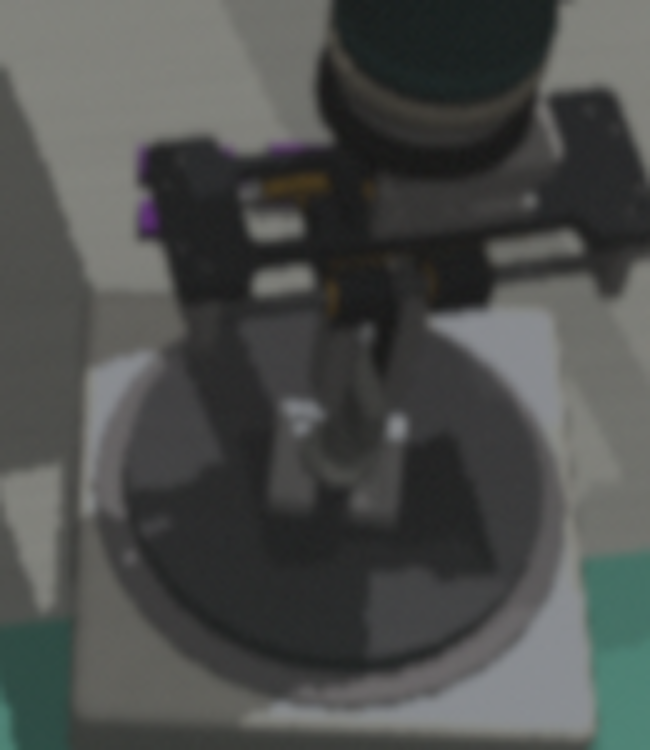

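The torque climbs steadily (0.21 → 0.35 → 0.41 → 0.52 N·m) while the jaws wedge open a little. That is the stop. I'll relax the torque, release and rise.

```bash
python3 -m pendant '[[-2,0,0,0,0,0,0],[-1,0,0,0,0,0,0],[0,0,0,0,0,0,0]]'>/dev/null; python3 s.py; python3 -m pendant '[[0,0,0,0,0,0,3],[0,0,0,0,0,0,3],[0,0,0,-2,0,0,3],[0,0,0,-2,0,0,3],[0,0,0,-2,0,0,3],[0,0,0,0,0,0,3]]'; python3 s.py
python3 - <<'E'
from h import *
st=bot.get_state(); im=bot.get_image("wrist"); cv2.imwrite("pics/w7.png",im)
np.save("w7.npy",np.r_[st['tool_pos'],st['eef_rot']])
im=bot.get_image("scene"); cv2.imwrite("pics/scene7.png",im)
crop(im,"pics/sc7.png",310,150,440,300,5)
print(st['q'])
E
```

```text
t 10.47 p [0.5795 0.1626 0.1437] F [-0.96 -4.65  0.98] M [-1.109  0.406  0.297] op 0.0121 yaw -87.01 q6 1.698
time_s: 11.22
tool_pos: [0.5807, 0.1638, 0.2061]
eef_rot: [-2.75, 1.565, 0.444]
contact_force: [-0.0, 0.5, 0.1]
opening: 0.0301
t 11.22 p [0.5807 0.1638 0.2061] F [-0.04  0.45  0.11] M [ 0.016  0.094 -0.049] op 0.0301 yaw -86.97 q6 1.698
[1.80088372e-01 2.02212763e-01 1.23986283e+00 1.49841981e-03
 1.69402048e+00 1.69814067e+00]
```

View pics/w7.png

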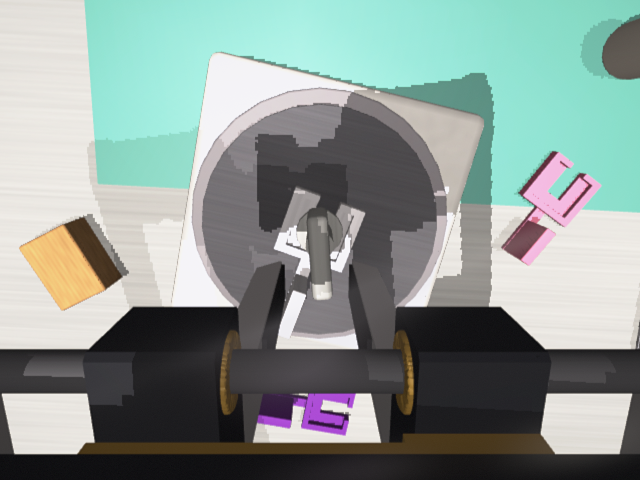

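View pics/sc7.png

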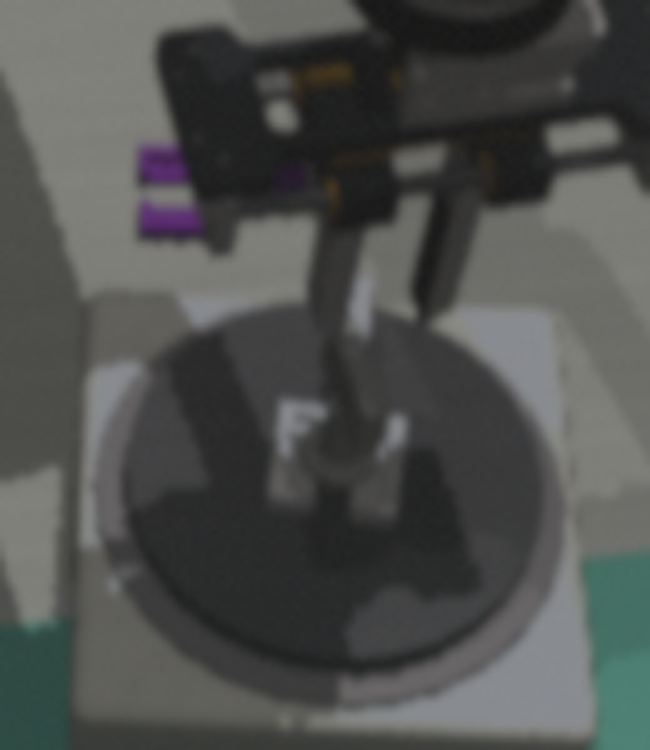

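```bash
python3 -m pendant '[[10,0,0,-0.5,0,0,4],[10,0,0,-0.5,0,0,4],[0,0,0,0,0,1.5,4],[0,0,0,0,0,0.5,4],[0,0,0,0,0,0,4],[0,0,0,0,0,0,4]]'>/dev/null; python3 s.py
python3 - <<'E'
from h import *
st=bot.get_state(); im=bot.get_image("wrist"); cv2.imwrite("pics/w8.png",im)
np.save("w8.npy",np.r_[st['tool_pos'],st['eef_rot']])
crop(im,"pics/w8c.png",220,160,420,310,4)
crop(bot.get_image("side"),"pics/sd8.png",220,200,380,330,5)
E
```

```text
t 12.07 p [0.5603 0.1685 0.2136] F [-0.06 -0.11 -0.19] M [ 0.083  0.034 -0.028] op 0.0398 yaw -106.95 q6 2.062
```

View pics/w8c.png

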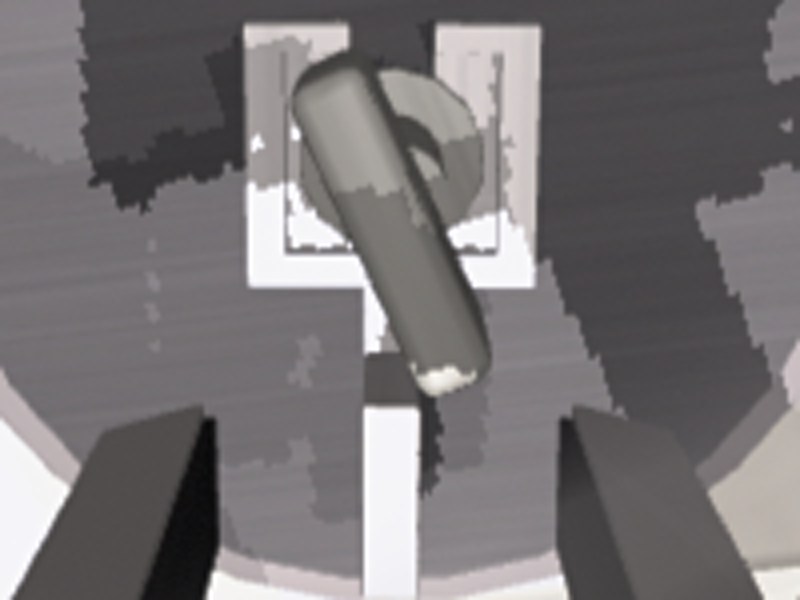

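View pics/sd8.png

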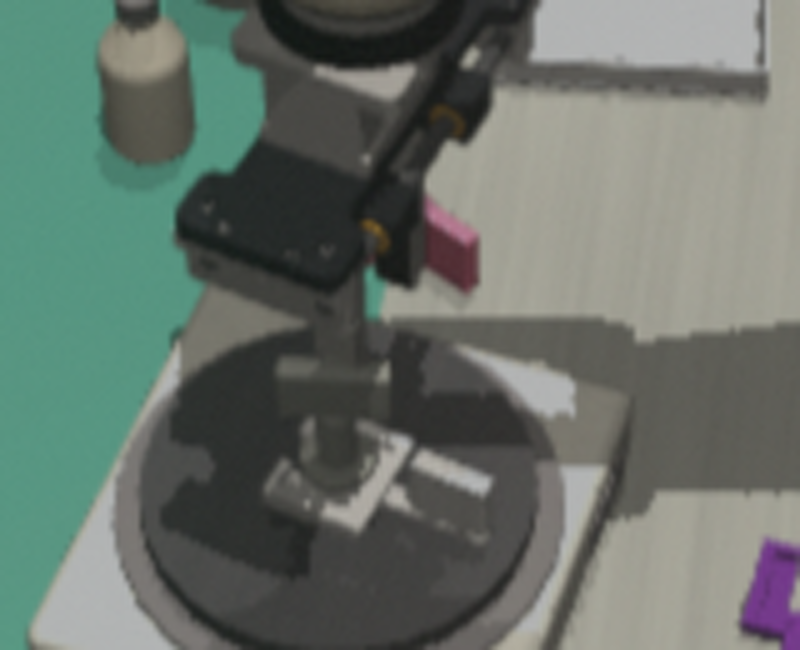

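```bash
python3 - <<'E'
from h import *
w=np.load("w8.npy");st=dict(tool_pos=w[:3],eef_rot=w[3:])
W=lambda u,v,z:ray("wrist",(220+u/4,160+v/4),z,st)
for z in (.162,.166,.169):
  a=W(335,75,z);b=W(452,378,z);d=b-a;print(z,a[:2],b[:2],(a+b)[:2]/2,np.linalg.norm(d),np.degrees(np.arctan2(d[1],d[0])))
a=W(392,403,.127);b=W(390,560,.127);d=b-a;print('fin near end',a,'dir',np.degrees(np.arctan2(d[1],d[0])))
P=np.array([W(u,v,.0965) for u,v in [(245,22),(541,22),(535,288),(248,288)]]);print(P,np.linalg.norm(P[0]-P[1]),P.mean(0))
# predicted fin grip in tool coords
E
```

```text
0.162 [0.60271954 0.16369328] [0.55456454 0.16047817] [0.57864204 0.16208573] 0.04826221506225544 -176.1802665258691
0.166 [0.60312201 0.16343507] [0.55580344 0.1602758 ] [0.57946272 0.16185543] 0.04742391380880748 -176.18026652586914
0.169 [0.60342385 0.16324141] [0.55673261 0.16012402] [0.58007823 0.16168271] 0.04679518786872143 -176.18026652586911
fin near end [0.54241355 0.17341881 0.127     ] dir 162.41066230946586
[[0.61006931 0.18068923 0.0965    ]
 [0.59440426 0.12926164 0.0965    ]
 [0.54676201 0.1437773  0.0965    ]
 [0.56255364 0.19565057 0.0965    ]] 0.05376049839631895 [0.5784473  0.16234468 0.0965    ]
```

The washer fin is at crop (390,500), aligned with the jaws and midway between them. The bar has turned about 93° (97° → 3.8°). I'll move over the fin and go down.

```bash
python3 -m pendant '[[0,0,0,0,0,1.9,4],[0,0,0,0,0,1.83,4],[0,0,0,2.5,0,0,4],[0,0,0,2.5,0,0,4],[0,0,0,1.8,0,0,4],[0,0,0,0,0,0,4],[0,0,0,0,0,0,4]]'>/dev/null; python3 s.py
python3 - <<'E'
from h import *
st=bot.get_state(); im=bot.get_image("wrist"); cv2.imwrite("pics/w9.png",im)
E
```

```text
t 13.05 p [0.5253 0.1796 0.1468] F [ 0.53  0.23 -0.2 ] M [ 0.066  0.129 -0.041] op 0.0398 yaw -107.0 q6 2.095
```

View pics/w9.png

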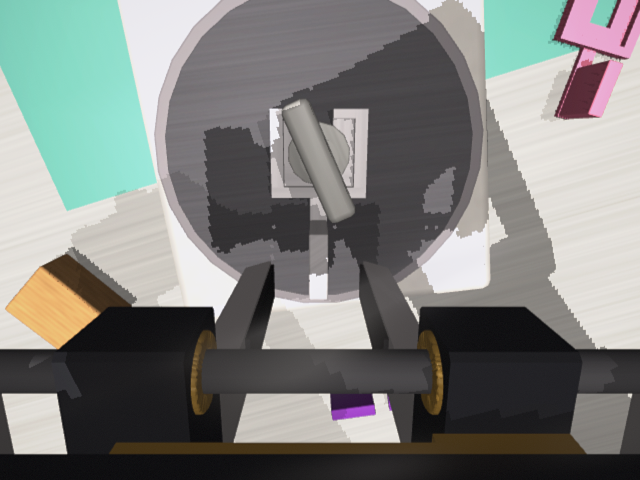

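```bash
python3 -m pendant '[[0,0,0,2.5,0,0,4],[0,0,0,2.4,0,0,4],[0,0,0,0,0,0,4],[0,0,0,0,0,0,0.5],[0,0,0,0,0,0,0.5],[0,0,0,0,0,0,0.5],[0,0,0,0,0,0,0.5],[0,0,0,0,0,0,0.5]]'>/dev/null; python3 s.py
python3 - <<'E'
from h import *
crop(bot.get_image("wrist"),"pics/w10.png",210,80,430,300,3)
E
```

```text
t 14.1 p [0.5252 0.1792 0.0977] F [-1.22 -0.57  4.45] M [-0.15   0.26   0.032] op 0.0098 yaw -107.01 q6 2.095
```

View pics/w10.png

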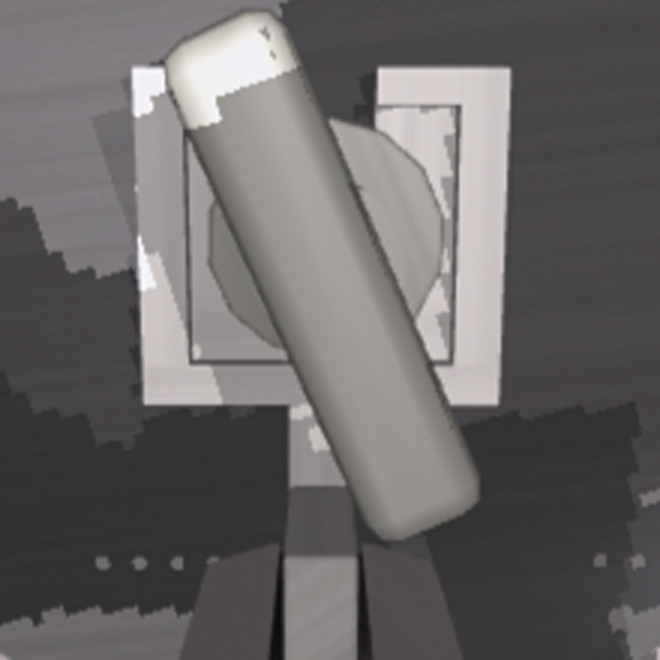

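Gripped at 9.8 mm. Now I draw the washer out slowly along +tool z, watching the force.

```bash
cat > f.py <<'E'
from h import *
import sys
st=bot.get_state();Rm=R.from_euler('xyz',st['eef_rot']).as_matrix()
f=Rm.T@st['contact_force']
print('t',round(st['time_s'],2),'p',st['tool_pos'].round(4),'Ftool',f.round(2),'M',st['ft_torque'].round(2),'op',round(st['opening'],4))
if abs(f[2])>5 or abs(f[1])>5: print('HIGH'); sys.exit(1)
E
python3 f.py; python3 -m pendant '[[0,0,0,0,0,0.15,0.5]]'>/dev/null && python3 f.py && python3 -m pendant '[[0,0,0,0,0,0.15,0.5]]'>/dev/null && python3 f.py && python3 -m pendant '[[0,0,0,0,0,0.2,0.5]]'>/dev/null && python3 f.py && python3 -m pendant '[[0,0,0,0,0,0.2,0.5]]'>/dev/null && python3 f.py
```

```text
t 14.15 p [0.5252 0.1792 0.0977] Ftool [-4.95  2.09  0.39] M [-0.17  0.28  0.02] op 0.0097
t 14.28 p [0.5248 0.1795 0.0977] Ftool [-4.13  0.08 -2.8 ] M [-0.29 -0.44 -0.  ] op 0.0097
t 14.4 p [0.5234 0.1802 0.0977] Ftool [-3.06  1.09 -3.91] M [-0.18 -0.57 -0.03] op 0.0098
t 14.53 p [0.5212 0.181  0.0977] Ftool [-4.51  0.02 -4.69] M [-0.23 -0.65 -0.03] op 0.0096
t 14.65 p [0.5191 0.1816 0.0977] Ftool [-5.56  0.21 -3.52] M [-0.19 -0.71 -0.02] op 0.0098
```

```bash
python3 -m pendant '[[0,0,0,-0.02,0,0.2,0.5]]'>/dev/null && python3 f.py && python3 -m pendant '[[0,0,0,0,0,0.2,0.5],[0,0,0,0,0,0.2,0.5]]'>/dev/null && python3 f.py && python3 -m pendant '[[0,0,0,0,0,0.2,0.5],[0,0,0,0,0,0.2,0.5]]'>/dev/null && python3 f.py && python3 -m pendant '[[0,0,0,0,0,0.2,0.5],[0,0,0,0,0,0.2,0.5]]'>/dev/null && python3 f.py && python3 -m pendant '[[0,0,0,0,0,0.3,0.5],[0,0,0,0,0,0.3,0.5]]'>/dev/null && python3 f.py  && python3 -m pendant '[[0,0,0,0,0,0.3,0.5],[0,0,0,0,0,0.3,0.5]]'>/dev/null && python3 f.py
```

```text
t 14.78 p [0.5169 0.1822 0.0977] Ftool [-5.94  0.34 -3.9 ] M [-0.13 -0.66  0.03] op 0.0102
t 15.03 p [0.5131 0.1833 0.0977] Ftool [-5.24 -0.64 -4.5 ] M [-0.13 -0.73  0.01] op 0.0096
t 15.28 p [0.5093 0.1845 0.0977] Ftool [-6.04  0.24 -5.5 ] M [-0.2  -0.72  0.01] op 0.0102
HIGH
```

```bash
python3 -m pendant '[[0,0,0,-0.03,0,0,0.5],[0,0,0,0,0,0,0.5]]'>/dev/null ; python3 f.py ; python3 - <<'E'
from h import *
crop(bot.get_image("wrist"),"pics/w11.png",210,80,430,300,3)
crop(bot.get_image("side"),"pics/sd11.png",220,200,380,330,5)
E
```

```text
t 15.53 p [0.5088 0.1846 0.0977] Ftool [-4.68  0.1  -4.47] M [-0.11 -0.66 -0.01] op 0.0097
```

View pics/w11.png

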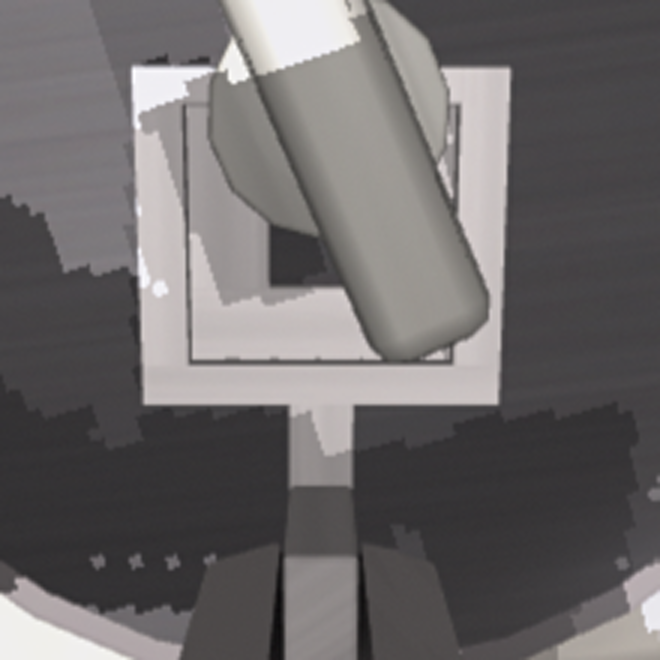

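View pics/sd11.png

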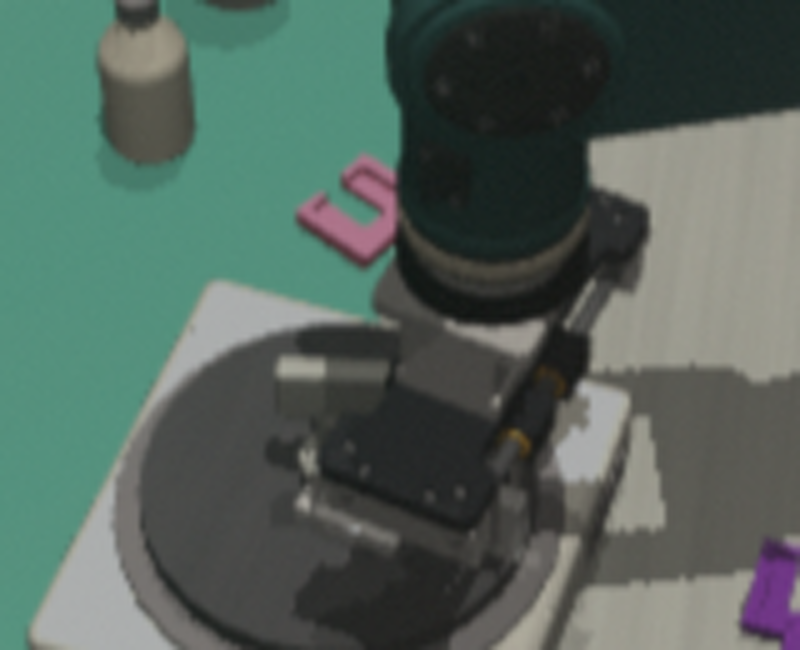

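The flange clears the rim and the washer slides with steady light friction. Continuing past 45 mm.

```bash
sed -i 's/>5/>8/g' f.py; python3 -m pendant '[[0,0,0,-0.02,0,0.3,0.5],[0,0,0,0,0,0.3,0.5]]'>/dev/null && python3 f.py && python3 -m pendant '[[0,0,0,0,0,0.3,0.5],[0,0,0,0,0,0.3,0.5]]'>/dev/null && python3 f.py && python3 -m pendant '[[0,0,0,0,0,0.3,0.5],[0,0,0,0,0,0.3,0.5]]'>/dev/null && python3 f.py && python3 -m pendant '[[0,0,0,0,0,0.4,0.5],[0,0,0,0,0,0.4,0.5]]'>/dev/null && python3 f.py && python3 -m pendant '[[0,0,0,0,0,0.4,0.5],[0,0,0,0,0,0.4,0.5],[0,0,0,0,0,0,0.5]]'>/dev/null && python3 f.py; python3 - <<'E'
from h import *
cv2.imwrite("pics/w12.png",bot.get_image("wrist"))
E
```

```text
t 15.88 p [0.5029 0.1862 0.0977] Ftool [-4.39 -0.28 -4.41] M [-0.17 -0.69  0.02] op 0.0099
t 16.12 p [0.4971 0.1879 0.0976] Ftool [-5.2  -1.3  -4.21] M [-0.17 -0.76  0.03] op 0.0098
t 16.38 p [0.4914 0.1896 0.0976] Ftool [-5.18 -0.52 -4.96] M [-0.15 -0.77  0.07] op 0.0099
t 16.62 p [0.4837 0.192  0.0976] Ftool [-5.5   0.62 -4.17] M [-0.2  -0.84  0.  ] op 0.0102
t 17.0 p [0.4755 0.1944 0.0976] Ftool [-5.44  0.73 -3.14] M [-0.21 -0.65 -0.05] op 0.0101
```

View pics/w12.png

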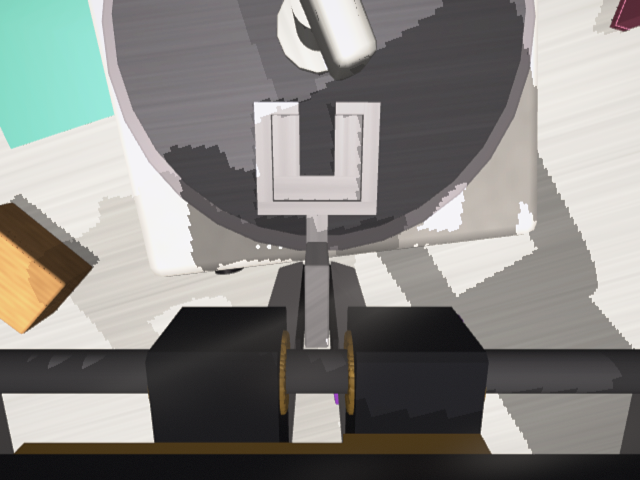

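The washer's head at (317,160) is fully clear of the nut, with 52 mm drawn. Lifting.

```bash
python3 -m pendant '[[0,0,0,-0.3,0,0,0.5],[0,0,0,-0.7,0,0,0.5],[0,0,0,-1.5,0,0,0.5],[0,0,0,-2,0,0,0.5],[0,0,0,-2,0,0,0.5],[0,0,0,-2,0,0,0.5],[0,0,0,-1.0,0,0,0.5],[0,0,0,0,0,0,0.5],[0,0,0,0,0,0,0.5]]'>/dev/null; python3 f.py; python3 - <<'E'
from h import *
cv2.imwrite("pics/sd13.png",bot.get_image("side"))
for n,uv in (('cup',(193,325)),): print(n,ray("scene",uv,.085))
print('cup rim side',ray("side",(266,172),.085)); print('bottle',ray("scene",(259,322),.11),ray("side",(247,199),.11))
E
```

```text
t 18.18 p [0.4754 0.1942 0.1915] Ftool [ 1.67 -0.33 -0.35] M [ 0.14  0.15 -0.  ] op 0.0099
cup [ 0.7137074  -0.22597476  0.085     ]
cup rim side [ 0.70996406 -0.23310844  0.085     ]
bottle [ 0.7343721  -0.09827797  0.11      ] [ 0.72965324 -0.09916317  0.11      ]
```

View pics/sd13.png

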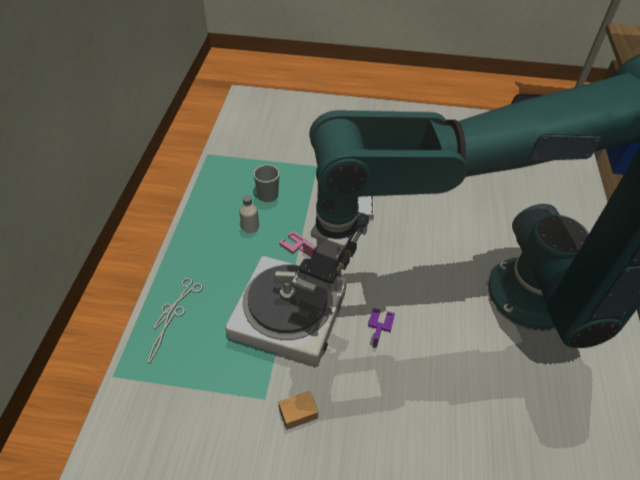

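```bash
python3 -m pendant '[[0,0,0,0,1.5,-0.5,0.5],[0,0,0,0,2.5,-0.8,0.5],[0,0,0,0,3.5,-1.2,0.5],[0,0,0,0,3.5,-1.2,0.5],[0,0,0,0,3.5,-1.2,0.5],[0,0,0,0,3.5,-1.2,0.5],[0,0,0,0,3.5,-1.2,0.5],[0,0,0,0,3.5,-1.2,0.5],[0,0,0,0,2.0,-0.7,0.5],[0,0,0,0,1.0,-0.4,0.5],[0,0,0,0,0,0,0.5],[0,0,0,0,0,0,0.5]]'>/dev/null; python3 s.py; python3 -m pendant '[[4,0,0,0,0,0,0.5],[8,0,0,0,0,0,0.5],[8,0,0,0,0,0,0.5],[8,0,0,0,0,0,0.5],[8,0,0,0,0,0,0.5],[8,0,0,0,0,0,0.5],[4,0,0,0,0,0,0.5],[0,0,0,0,0,0,0.5],[0,0,0,0,0,0,0.5]]'>/dev/null; python3 s.py
python3 - <<'E'
from h import *
st=bot.get_state(); im=bot.get_image("wrist"); cv2.imwrite("pics/w14.png",im)
np.save("w14.npy",np.r_[st['tool_pos'],st['eef_rot']])
im=bot.get_image("scene"); cv2.imwrite("pics/sc14.png",im)
E
```

```text
t 19.73 p [ 0.4858 -0.1009  0.1924] F [ 0.08 -0.44 -2.38] M [0.096 0.097 0.004] op 0.0096 yaw -106.96 q6 1.547
t 20.85 p [ 0.4859 -0.101   0.1925] F [ 0.03  0.37 -2.49] M [ 0.158  0.107 -0.01 ] op 0.0097 yaw -154.88 q6 2.384
```

View pics/w14.png

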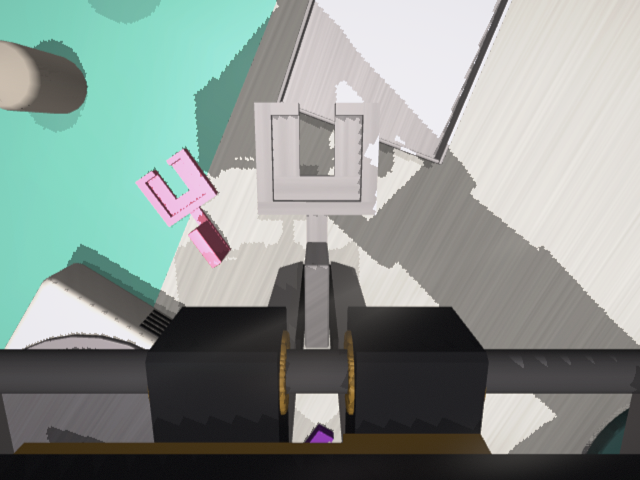

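View pics/sc14.png

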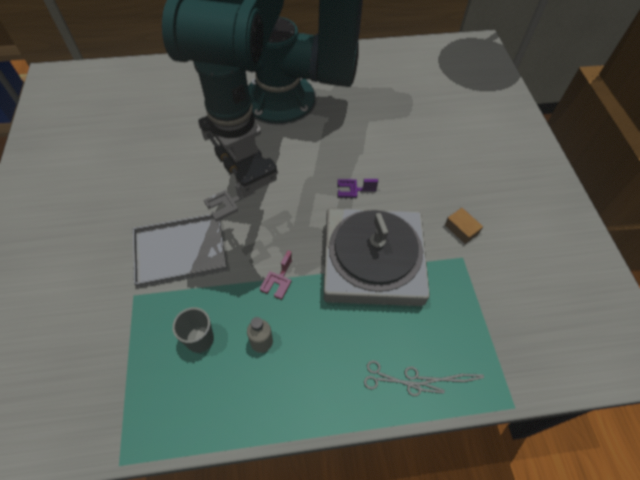

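```bash
python3 -m pendant '[[0,0,0,0,0.8,-1.8,0.5],[0,0,0,0,1.3,-2.7,0.5],[0,0,0,0,1.3,-2.7,0.5],[0,0,0,0,0.8,-1.9,0.5],[0,0,0,0,0,0,0.5],[0,0,0,0,0,0,0.5]]'>/dev/null; python3 s.py
python3 - <<'E'
from h import *
st=bot.get_state(); im=bot.get_image("wrist"); cv2.imwrite("pics/w15.png",im)
np.save("w15.npy",np.r_[st['tool_pos'],st['eef_rot']])
E
```

```text
t 21.7 p [ 0.4863 -0.2014  0.1924] F [-0.74  0.23 -2.15] M [0.184 0.003 0.042] op 0.0095 yaw -154.99 q6 2.204
```

View pics/w15.png

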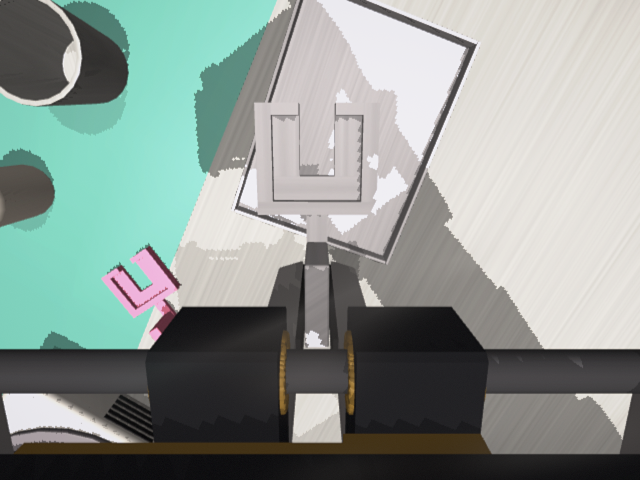

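Tray outer corners are at (478,43), (388,263) and (233,209).

```bash
python3 - <<'E'
from h import *
w=np.load("w15.npy");st=dict(tool_pos=w[:3],eef_rot=w[3:])
a,b,c=[ray("wrist",p,.022,st) for p in [(478,43),(388,263),(233,209)]]
print(a,b,c,np.linalg.norm(a-b),np.linalg.norm(b-c));ctr=(a+c)/2;print('centre',ctr)
d=a-b;print('long axis',np.degrees(np.arctan2(d[1],d[0])))
ps=np.radians(-155);y=np.array([np.cos(ps),np.sin(ps)]);z=np.array([np.sin(ps),-np.cos(ps)])
for A in (-155,-169):
  ps=np.radians(A);zf=np.array([np.sin(ps),-np.cos(ps)])
  T=ctr[:2]+.0315*zf; D=T-w[:2]; print(A,T,'ty',D@y*100,'tz',D@z*100)
E
```

```text
[ 0.42727898 -0.379152    0.022     ] [ 0.40719424 -0.18440167  0.022     ] [ 0.55379444 -0.17107261  0.022     ] 0.1957832615355983 0.14720490229613847
centre [ 0.49053671 -0.2751123   0.022     ]
long axis -84.11186276552421
-155 [ 0.47722424 -0.24656361] ty 2.7296804243889947 tz -3.7120269871037808
-169 [ 0.48452623 -0.24419105] ty 1.96762645325004 tz -3.8055954493343895
```

```bash
python3 -m pendant '[[0,0,0,0,1.35,-1.85,0.5],[0,0,0,0,1.35,-1.85,0.5],[0,0,0,2,0,0,0.5],[0,0,0,3,0,0,0.5],[0,0,0,3,0,0,0.5],[0,0,0,3,0,0,0.5],[0,0,0,3,0,0,0.5],[0,0,0,1.5,0,0,0.5],[0,0,0,0,0,0,0.5],[0,0,0,0,0,0,0.5]]'>/dev/null; python3 s.py
python3 - <<'E'
from h import *
cv2.imwrite("pics/w16.png",bot.get_image("wrist"))
crop(bot.get_image("scene"),"pics/sc16.png",110,130,300,300,4)
E
```

```text
t 23.0 p [ 0.4785 -0.2471  0.039 ] F [ 0.34  0.93 -1.3 ] M [0.128 0.081 0.001] op 0.0098 yaw -154.98 q6 2.123
```

View pics/w16.png

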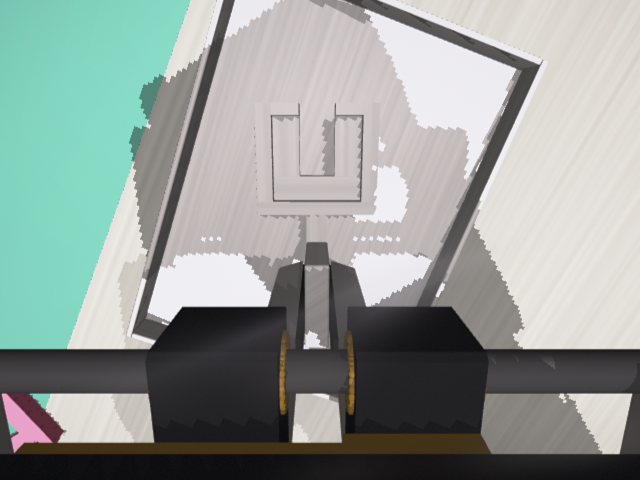

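View pics/sc16.png

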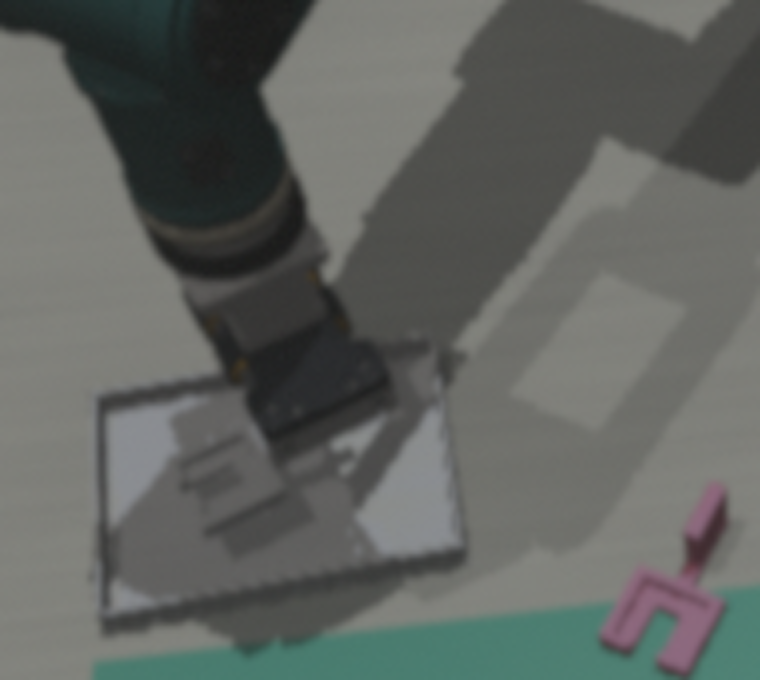

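The washer hangs well inside the tray walls. Lowering it until it touches.

```bash
python3 -m pendant '[[0,0,0,0.8,0,0,0.5],[0,0,0,0.8,0,0,0.5],[0,0,0,0.4,0,0,0.5],[0,0,0,0,0,0,0.5],[0,0,0,0,0,0,0.5]]'>/dev/null; python3 s.py;  python3 -m pendant '[[0,0,0,0.15,0,0,0.5],[0,0,0,0.1,0,0,0.5],[0,0,0,0,0,0,0.5],[0,0,0,0,0,0,0.5]]'>/dev/null; python3 s.py; python3 -m pendant '[[0,0,0,0.1,0,0,0.5],[0,0,0,0,0,0,0.5]]'>/dev/null; python3 s.py
```

```text
t 23.73 p [ 0.4776 -0.2468  0.0175] F [-0.21 -0.06 -2.11] M [0.205 0.058 0.005] op 0.0095 yaw -155.0 q6 2.123
t 24.23 p [ 0.4775 -0.2467  0.015 ] F [ 0.17  1.   -2.52] M [0.174 0.016 0.053] op 0.0099 yaw -155.0 q6 2.123
t 24.48 p [ 0.4777 -0.2468  0.0147] F [-1.68  1.58  3.73] M [ 0.284  0.338 -0.013] op 0.0094 yaw -155.0 q6 2.123
```

Contact: Fz went from −2.5 to +3.7 N at the expected height. Releasing and rising.

```bash
python3 -m pendant '[[0,0,0,0,0,0,1.4],[0,0,0,0,0,0,1.8],[0,0,0,0,0,0,2.6],[0,0,0,0,0,0,2.6],[0,0,0,0,0,0,2.6]]'>/dev/null; python3 s.py; python3 -m pendant '[[0,0,0,-0.5,0,0,2.6],[0,0,0,-1.5,0,0,2.6],[0,0,0,-3,0,0,2.6],[0,0,0,-4,0,0,2.6],[0,0,0,-4,0,0,2.6],[0,0,0,-3,0,0,2.6],[0,0,0,-1,0,0,2.6],[0,0,0,0,0,3.0,2.6],[0,0,0,0,0,3.0,2.6],[0,0,0,0,0,0,2.6],[0,0,0,0,0,0,2.6]]'>/dev/null; python3 s.py
python3 - <<'E'
from h import *
st=bot.get_state();cv2.imwrite("pics/w17.png",bot.get_image("wrist"));np.save("w17.npy",np.r_[st['tool_pos'],st['eef_rot']])
cv2.imwrite("pics/sc17.png",bot.get_image("scene"))
E
```

```text
t 25.1 p [ 0.4775 -0.2467  0.0139] F [ 0.46  0.05 -0.51] M [0.121 0.068 0.002] op 0.0261 yaw -155.0 q6 2.123
t 26.48 p [ 0.4522 -0.1927  0.1836] F [-0.28 -0.31  0.31] M [0.142 0.043 0.017] op 0.0257 yaw -155.0 q6 2.187
```

View pics/w17.png

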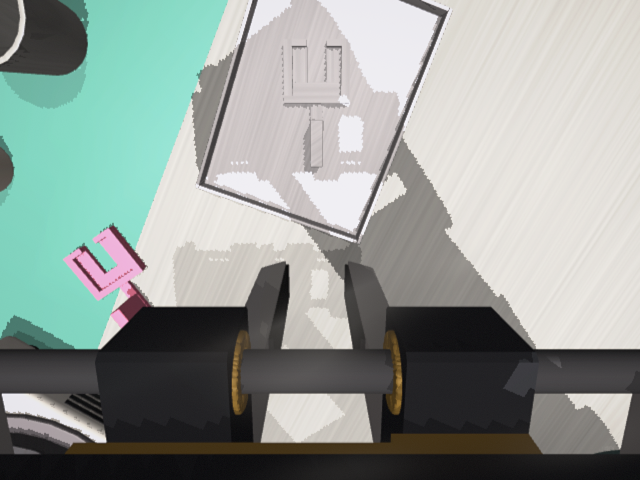

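View pics/sc17.png

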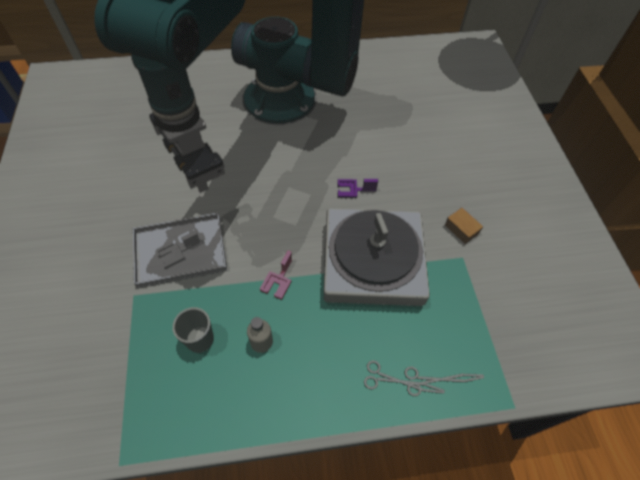

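```bash
python3 - <<'E'
from h import *
a=cv2.imread("pics/scene0.png")[200:260,340:420];b=cv2.imread("pics/sc17.png")[200:260,340:420]
cv2.imwrite("pics/cmp.png",cv2.resize(np.hstack([a,b]),None,fx=5,fy=5,interpolation=cv2.INTER_CUBIC))
s=bot.get_image("side");s0=cv2.imread("pics/side0.png")
cv2.imwrite("pics/cmp2.png",cv2.resize(np.hstack([s0[250:340,245:325],s[250:340,245:325]]),None,fx=5,fy=5,interpolation=cv2.INTER_CUBIC))
for z in (.162,.165,.169): print(z,proj("scene",(.5795,.1622,z)),proj("side",(.5795,.1622,z)))
E
```

```text
0.162 [381.30449251 223.85239821] [285.48014912 274.98621669]
0.165 [381.49819986 223.02003697] [285.43783386 274.14105171]
0.169 [381.75814167 221.90306597] [285.38116022 273.00910608]
```

View pics/cmp.png

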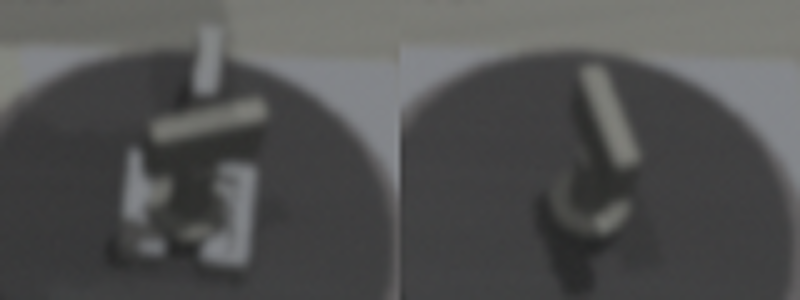

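View pics/cmp2.png

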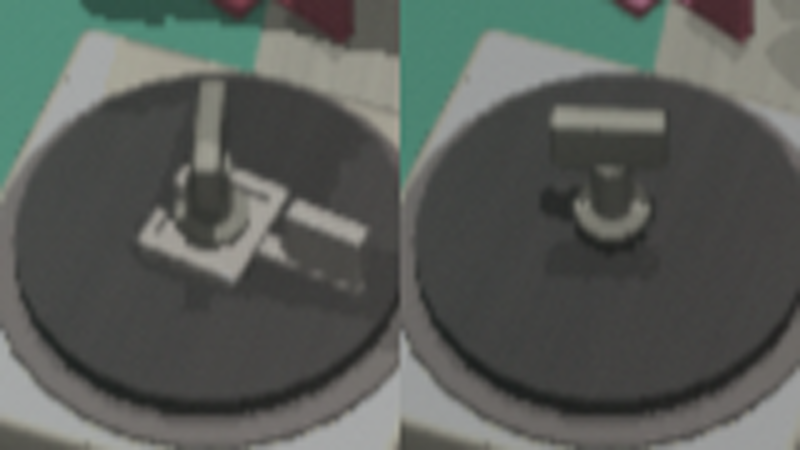

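The nut stands high and free, and the washer lies flat in the tray at wrist (315,100). The bottle, cup and carton are at the same pixels as at the start. Handing in.

```bash
python3 - <<'E'
from workcell import bot
print(bot.sign_off())
E
```

```text
the job is handed in; nothing more can be done
None
```

I backed the wing nut off to its end stop, slid the slotted washer out by its fin and set it flat in the metal tray. I handed the job in at about 26.5 s, with the gripper clear of everything.

- **Nut:** It turned about 93° clockwise. The torque rose from about 0.2 to 0.52 N m at the stop, below the 0.55 N m at which the spindle slips. My first grip caught the wider hub under the bar, so I regripped 7 mm higher.
- **Washer:** It slid 52 mm before I lifted it, with a steady drag of 3 to 5.5 N and no jamming. My gripper was pressing it down with about 5 N, which probably explains that drag.
- **Setting down:** I felt it touch the tray floor at the expected height before opening the fingers. The last pictures show it flat and well inside the walls.
- **Bystanders:** The bottle, cup and carton look unmoved in the last picture.

**Not confirmed:**
- The pictures are too coarse to measure the nut's rise. That it is fully backed off rests on the felt stop and on the rim passing under the flange, which by itself needs only about 5.5 mm of the 6.1 mm.
- I did not measure the spindle angle. That it stayed still rests on the torque readings.

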